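# Set the torque driver to 4 and lock it

### The job

The torque driver clamped upright in the bench vice is needed for the next batch of spark plugs: turn its scale sleeve until it clicks in with the 4 at the index mark, and push the lock cap on top fully home so that the setting is locked. Leave the cartons, the socket and the spanner where they are, and let go of the driver when it is done.

Things in the scene. Friction and masses are not known exactly. Their poses are not given: they have to be found in the camera images.
- vice: small grey bench vice fixed to the bench, in a different place and swivel each time; jaw tops 114 mm high. Its screw handle is on its own -x side, reaching 128 mm from the origin, below 70 mm. Origin on the bench, exactly under the vertical axis of the torque driver clamped nose down in its jaws.
- sleeve (a joint): angle (rad) of the driver's black fluted sleeve: 0 = figure 1 at the index, growing as it turns clockwise seen from above. One notch (click) = 0.5 N m = 20 deg = 0.349 rad; figure n is at (n-1) x 0.698, the 4 at 2.094; stops at 0 and 3.49. Starts in a notch from 1 to 3. About 0.1 N m turns it past a notch; let go, it settles in the nearest notch.
- sleeve_grip (a point): point on the sleeve's vertical axis, mid grip, 183.5 mm above the bench. The grip is round, 40 mm diameter, from 158 to 206 mm high, free all round; below it a black bevelled skirt widens to 52 mm at 145 mm. The skirt bears white figures 1 to 6 and ticks (also at halves), rising counter-clockwise seen from above. The frame turns with the sleeve; its x axis points to the 1.
- lock_cap (a joint): travel (m) of the lock cap: 0 = pulled out, as it starts (sleeve free to turn); 0.008 = fully home (keys between pins stop the sleeve; they enter only with the sleeve in a notch). Slides straight down with a push of about 6 N (the same to pull it out again), stays where it is left.
- cap_top (a point): centre of the flat top of the lock cap, a round aluminium button 32 mm in diameter, 11 mm thick, on a stem above the sleeve, on its axis; top 227 mm above the bench when out, 219 mm when home. It turns with the sleeve.
- index_mark (a point): tip of the fixed index, a short black rib on the rim of the driver's 54 mm steel flange just under the skirt, on the vice's +x side, 31.5 mm from the axis, 144.5 mm above the bench. The setting is the figure standing over it.
- plug_tray: bystander: black tray 228 x 194 mm, 56 mm high, with steel spark plugs standing in it to 105 mm above the bench; fixed; origin under its centre
- cartons: bystander: two yellow cartons with a white band, one on the other, one piece of 87 x 51 x 60 mm, loose; origin under its centre
- socket: bystander: steel spark plug socket standing upright, 26 mm in diameter, 65 mm high, loose; origin under its centre
- spanner: bystander: steel spanner lying flat, 160 mm long, loose; origin under its middle
Not all that is in view belongs to the job. There is more than one size of the vice; the job needs the larger.

How it is judged (in metres and radians):
On the way:
1. the sleeve has been turned to the 4 with the lock cap still out (value of joint sleeve between 1.974 and 2.214 rad and value of joint lock_cap below 0.005 m), for 0.2 s.
At the end, for the whole second after the job is handed in: The sleeve rests in the notch of the 4 (within 0.12 rad, about a third of a click), the lock cap is pushed in by at least 6.5 of its 8 mm, and the cartons, socket and spanner are within 30 mm of where they stood (value of joint sleeve between 1.974 and 2.214 rad and value of joint lock_cap above 0.0065 m and distance of each of cartons, socket, spanner from where it was at the start of the episode below 0.03 m); the robot touches nothing.
It fails at once if the cartons, the socket or the spanner pushed more than 30 mm away (distance of any of cartons, socket, spanner from where it was at the start of the episode above 0.03 m).
It also fails if it takes over 54 s, if anything falls off the work surface, if the arm or the gripper's body presses on something with over 40 N, if the wrist force passes 120 N, or if a joint passes its speed limit or range.

### The arm

A 7-joint arm with a two-finger parallel gripper is mounted at the origin on the work surface. World frame = base frame: x ahead of the robot, y to its left, z up, the work surface at z = 0. Lengths are in mm, angles in rad, forces in N, time in s.
With the tool pointing down it reaches from about 400 to 925 mm from the base axis. Payload 4.1 kg.
Tool frame: the origin (TCP) lies between the finger pads; the fingertips stand 22 mm ahead of it and the grasp point (between the pads) lies 3 mm ahead of it; z points along the fingers, y is the line along which they close (so a half turn about z gives the same grasp; the last joint's range is limited). The gripper opens to 85 mm and grips with 20 to 120 N. Pads are 22 mm wide; open, the fingers measure 114 mm over their backs; the gripper's body (76 mm by 85 mm) begins 54 mm behind the grasp point. The pads swing forward as they close: fully open they stand 13 mm farther back than shut.
Start: joints at [1.121, 0.398, 0.045, 1.537, -0.019, 1.207, -0.051], TCP at [223.409, -610.433, 253.347] pointing down, gripper open.
Joint ranges: [-2.82, 2.82], [-0.49, 2.23], [-1.37, 1.46], [0, 2.46], [-1.36, 4.5], [0.23, 2], [-2.94, 2.94]. Speed limits (rad/s): [2.57, 2.57, 3.14, 3.14, 3.14, 3.14, 3.14].

### API

Orientations are given as a unit quaternion [w, x, y, z].
In Python, from rig import env gives the robot as it stands. The module is installed in compiled form; this text tells all that it offers.
- The arm moves only by the tool drive_tool, never from a script. Its argument "targets" is text: rows parted by semicolons, each of 7 numbers parted by spaces: the shift along the tool's x, y, z as a fraction of full scale, then the turn, a rotation vector about the tool's x, y, z as a fraction of full scale, then the closure, from 0 (fully open) to 1 (shut). In form: x y z wx wy wz gripper; .... A call has exactly 8 rows; each row shifts and turns the commanded pose from where the row before left it, along the tool's axes as they then stand; what a row does not reach is not made up. Full scale, the value 1, is 0.5 m for a shift and 0.5 rad for a turn. A row lasts 1/10 s, in which the tool goes at most 50 mm and 8.59 degrees, less where a joint would pass 70% of its speed; a pose out of reach is approached as far as the arm can. A call with a number of a shift or a turn outside -1 to 1 is refused whole. A call with a gripper value outside its range is refused whole. The fingers move at their own pace and stop on an object; "grip_force" is the grip in N (left out, the last holds). Time passes only in rows, so rows that do not move let the fingers close, or fill a call up. It gives the time, the measured TCP pose, the force, the opening and the grip force at its end, in the units of the state.
- env.get_state(): the state, without advancing time (a new reading comes with each control period).
- env.read_camera(name): name is "scene" or "top" or "wrist"; returns the picture (480x640x3 uint8, red, green, blue); there is no depth.
- env.get_calibration(name): a dict with "fov_y" (degrees; the focal length in pixels is half the picture's height over the tangent of half this angle, whatever the lens; pixels are square), "cx", "cy" (the principal point, pixels), "extrinsics" (4x4, takes a point from camera to world coordinates); the wrist camera has in their place "hand_eye" (4x4, takes a point from camera to tool coordinates, whose origin is the TCP and whose axes are the flange's). Camera axes: x right, y down, z forward; pixel columns grow to the right and rows downward; lengths in mm; the calibration is good to about 2 mm. A picture is of the moment at which its call begins: read the wrist's pose just before it. get_calibration takes no time and is no camera call.
- env.close_job(): hands the job in; it is judged then, once.
The state is a dict: "clock": time; "qpos": joint angles; "qd": joint speeds; "effort": joint torques, N m; "tool_pos": TCP position; "tool_rot": TCP orientation; "force": force on the tool from outside, world axes, zero at the start; "moment": the same for the moment, N m; "grip_width": opening from 0.0 (shut) to 1.0 (fully open); "gripper_force": force on a finger pad.
Only numpy, scipy, OpenCV 4.12 (cv2) and the standard library are available. Lean on these libraries where they do the work, as an engineer would, in place of code of your own. Each camera call takes 0.05 s, during which the arm holds its last target. There are 200 camera calls.

## Working session

There is one attempt and no reset: what is moved stays moved. The work goes in short steps, Python scripts to look and compute and a tool call to move; the robot and the scene stay as the last step left them, time stands still between calls to the robot, and variables do not carry over. Pictures are saved under pics/ and viewed, at most 10 in all, crops included, and the job is handed in when it is done.

Besides the shell and the picture viewer there is one more tool, called by a JSON object that holds its "method" and its "body". drive_tool: Moves the arm, as the interface text tells. Shift numbers are shares of 0.5 m and turn numbers shares of 0.5 rad, none past 1 either way. Its arguments: {"type":"object","properties":{"targets":{"type":"string"},"grip_force":{"type":"number"}},"required":["targets"]}

```bash
mkdir -p pics
python3 - <<'E'
from rig import env
import cv2,numpy as np
for n in("scene","top"):
    cv2.imwrite(f"pics/{n}0.png",env.read_camera(n)[:,:,::-1]); c=env.get_calibration(n); print(n,c)
print(env.get_calibration("wrist")); s=env.get_state(); print(s)
E
```

```text
scene {'fov_y': 51.38552065411644, 'cx': 325.5524285911364, 'cy': 244.05753736110606, 'extrinsics': array([[ 2.15069836e-01,  5.44574429e-01, -8.10668648e-01,
         1.53616568e+03],
       [ 9.76510229e-01, -1.08745813e-01,  1.86016452e-01,
        -2.22593050e+02],
       [ 1.31429815e-02, -8.31632755e-01, -5.55170444e-01,
         7.79416620e+02],
       [ 0.00000000e+00,  0.00000000e+00,  0.00000000e+00,
         1.00000000e+00]])}
top {'fov_y': 49.08745030947597, 'cx': 317.7149489700147, 'cy': 232.44374076789143, 'extrinsics': array([[-3.15440020e-03, -9.96462452e-01,  8.39799470e-02,
         4.94782482e+02],
       [-9.99981091e-01,  2.69988801e-03, -5.52517043e-03,
        -8.32154679e+00],
       [ 5.27888842e-03, -8.39957876e-02, -9.96452127e-01,
         1.23658254e+03],
       [ 0.00000000e+00,  0.00000000e+00,  0.00000000e+00,
         1.00000000e+00]])}
{'fov_y': 70.07323981194452, 'cx': 315.78675750157277, 'cy': 243.25931726814113, 'hand_eye': array([[ 1.37174021e-03, -9.55315318e-01, -2.95585454e-01,
         7.60696561e+01],
       [ 9.99998301e-01,  1.67433558e-03
[... 230 characters left out ...]
, 'qpos': array([ 1.12099055,  0.39913186,  0.04503475,  1.53777217, -0.01870714,
        1.206904  , -0.05068602]), 'qd': array([-0.00053908, -0.0010431 , -0.00016767, -0.00448396,  0.00064399,
       -0.00129571, -0.00050287]), 'effort': array([ 3.56450582e-03, -4.76263976e+01,  1.37008354e+00, -2.54952729e+01,
        1.19952761e-02,  4.98145891e-03, -2.56112929e-05]), 'tool_pos': array([ 223.21759213, -609.89413032,  252.35026965]), 'tool_rot': array([-8.71046797e-04,  9.84645044e-01,  1.74566127e-01, -2.13886309e-04]), 'force': array([-0.07031148,  0.57094792, -0.66119775]), 'moment': array([-0.00910818, -0.02802699,  0.01826576]), 'gripper_force': 0.0, 'grip_width': 0.9996019336177506}
```

View pics/scene0.png

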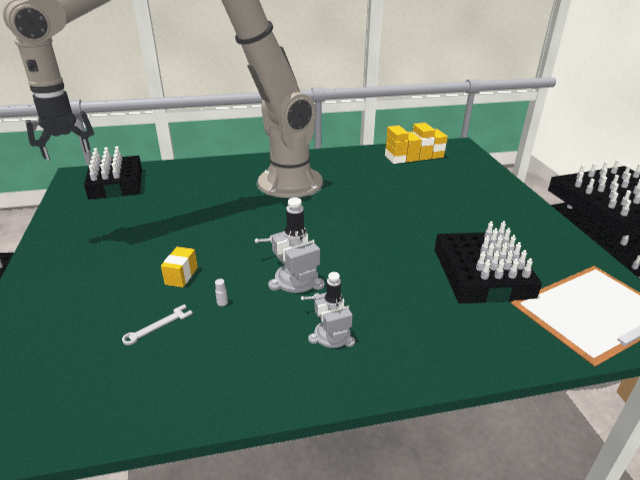

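View pics/top0.png

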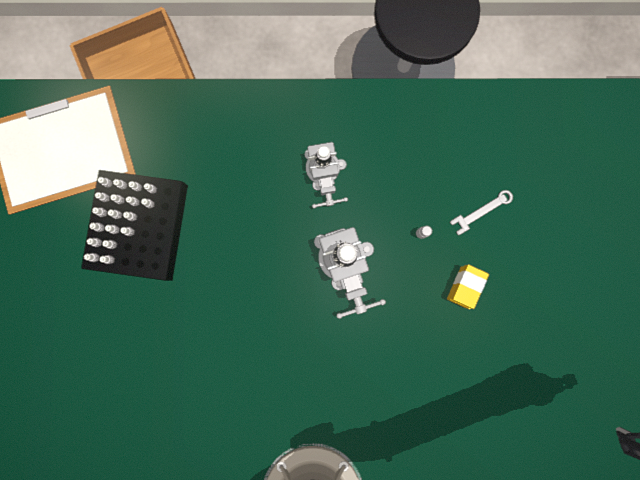

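Two vices are candidates: the larger at scene (297,255) / top (345,258), and a smaller one at scene (333,320) / top (323,165). The larger fits the job. I'll confirm it in an enlarged crop and triangulate its cap.

```bash
cat > h.py <<'E'
from rig import env
import cv2,numpy as np
from scipy.spatial.transform import Rotation as R
def K(c):
    f=240/np.tan(np.radians(c["fov_y"]/2)); return f
def pose(n,s=None):
    c=env.get_calibration(n)
    if n!="wrist": return c,c["extrinsics"]
    T=np.eye(4); q=s["tool_rot"]; T[:3,:3]=R.from_quat([q[1],q[2],q[3],q[0]]).as_matrix(); T[:3,3]=s["tool_pos"]
    return c,T@c["hand_eye"]
def ray_z(n,u,v,z,s=None):
    c,E=pose(n,s); d=E[:3,:3]@[(u-c["cx"])/K(c),(v-c["cy"])/K(c),1]; o=E[:3,3]
    return o+d*(z-o[2])/d[2]
def proj(n,p,s=None):
    c,E=pose(n,s); q=E[:3,:3].T@(np.asarray(p)-E[:3,3]); return q[:2]/q[2]*K(c)+[c["cx"],c["cy"]]
E
python3 - <<'E'
from h import *
a=cv2.imread("pics/scene0.png")[185:305,240:360];b=cv2.imread("pics/top0.png")[205:325,285:405]
cv2.imwrite("pics/c1.png",np.hstack([cv2.resize(x,(400,400),interpolation=cv2.INTER_CUBIC) for x in(a,b)]))
print(ray_z("top",347,253.5,227),ray_z("scene",295,202,227),ray_z("top",347,253.5,227)-ray_z("top",360,308,60))
print("small",ray_z("top",323,153,227),ray_z("scene",334,276,227))
for n,u,v in(("top",467,287),("top",424,232)):print(ray_z(n,u,v,60))
print(env.get_state()["tool_pos"])
E
```

```text
[539.10626459 -70.0734787  227.        ] [547.26760698 -68.67121788 227.        ] [113.79838959  38.14388751 167.        ]
small [735.52496312 -24.73115887 227.        ] [834.83069675 -44.94258612 227.        ]
[ 470.92301559 -347.4432645    60.        ]
[ 594.29750938 -253.91017386   60.        ]
[ 223.21759213 -609.89413032  252.35026965]
```

View pics/c1.png

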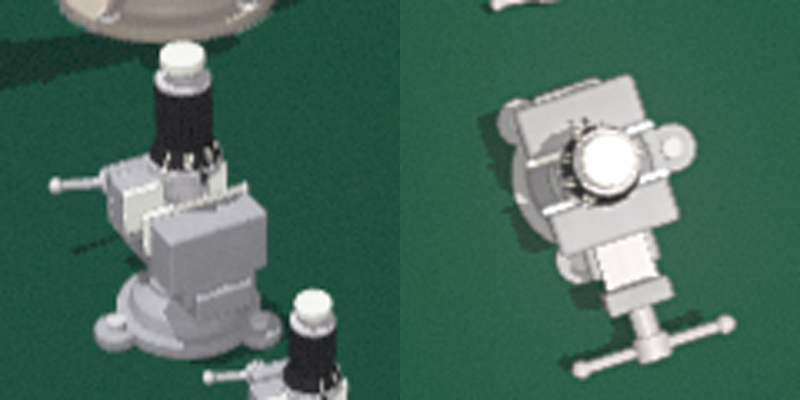

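The crop shows the larger vice, with its white cap at (182,58) on the left and (608,158) on the right. Triangulating that cap gives a height of 227 mm; the smaller one doesn't. The index side faces about 18° from world +x. Next I'll move the wrist camera to that side.

{"method": "drive_tool", "body": {"targets": "0.04 -0.03 -0.02 0 0 0 0; 0.07 -0.05 -0.02 0 0 0 0; 0.075 -0.053 -0.02 0 0 0 0; 0.075 -0.053 -0.02 0 0 0 0; 0.075 -0.053 -0.02 0 0 0 0; 0.075 -0.053 0 0 0 0 0; 0.075 -0.053 0 0 0 0 0; 0.075 -0.053 0 0 0 0 0"}}

```text
clock: 0.9
tool_pos: [418.5, -325.5, 303.1]
tool_rot: [0.0, 0.985, 0.174, -0.0]
force: [0.9, -0.3, 0.1]
grip_width: 1.003
gripper_force: 0.0
```

{"method": "drive_tool", "body": {"targets": "0.075 -0.053 0 0 0 0 0; 0.075 -0.053 0 0 0 0 0; 0.075 -0.053 0 0 0 0 0; 0.075 -0.053 0 0 0 0 0; 0.075 -0.053 0 0 0 0 0; 0.075 -0.053 0 0 0 0 0; 0.075 -0.053 0 0 0 0 0; 0.047 -0.026 0 0 0 0 0"}}

```text
clock: 1.7
tool_pos: [619.3, -37.6, 302.8]
tool_rot: [-0.001, 0.984, 0.177, 0.0]
force: [-0.6, 0.4, 0.0]
grip_width: 1.0
gripper_force: 0.0
```

Run:
```python
from h import *
import json
s=env.get_state();im=env.read_camera("wrist")[:,:,::-1]
cv2.imwrite("pics/w1.png",im);json.dump({k:list(s[k]) for k in("tool_pos","tool_rot","qpos")},open("w1.json","w"))
print(s["clock"],s["tool_pos"],s["tool_rot"],s["qpos"]); print(proj("wrist",(543,-69.5,227),s))
```

```text
1.7 [619.33190439 -37.60790244 302.81105778] [-1.26092086e-03  9.84194627e-01  1.77085677e-01  9.39856903e-05] [ 0.26673611  0.33043995 -0.35798232  1.53547272  0.1157305   1.2970929
 -1.31954268]
[321.03027778 379.62813695]
```

View pics/w1.png

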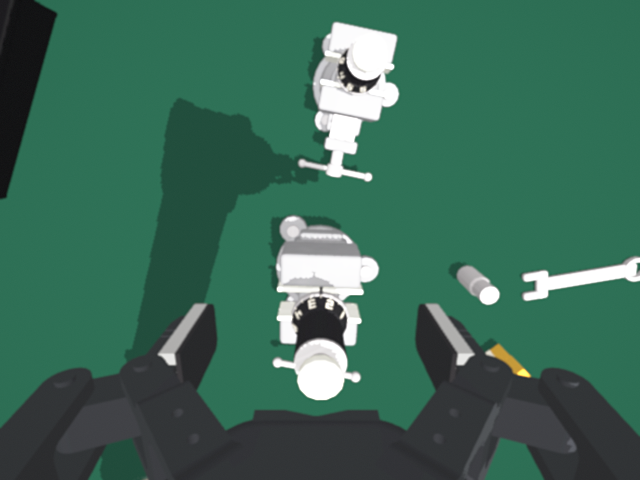

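The larger driver stands at (321,340), with its cap top at (321,378) as predicted and its index at about (321,292). I'll enlarge the skirt to read the figure.

Run:
```python
from h import *
import json
s=json.load(open("w1.json"))
im=cv2.imread("pics/w1.png")[278:408,275:370]
im=cv2.resize(cv2.rotate(im,cv2.ROTATE_180)[40:],None,fx=6,fy=6,interpolation=cv2.INTER_CUBIC)
cv2.imwrite("pics/c2.png",im)
q=s["tool_rot"];print(im.shape,R.from_quat([q[1],q[2],q[3],q[0]]).as_matrix().round(3).tolist())
print(ray_z("wrist",321,378,227,s), ray_z("wrist",321,290,144.5,s))
```

```text
(540, 570, 3) [[0.937, 0.349, -0.0], [0.349, -0.937, 0.003], [0.001, -0.002, -1.0]]
[544.23717489 -69.00941552 227.        ] [570.27447679 -60.11054813 144.5       ]
```

View pics/c2.png

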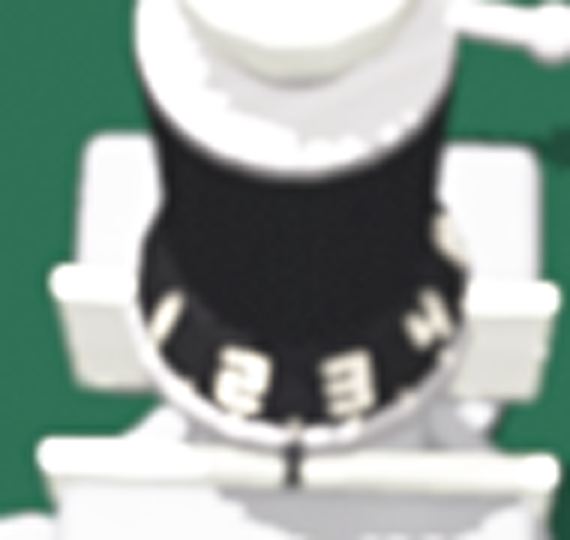

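The index stands between the 2 and the 3, so the setting is 2.5 (1.047 rad). It needs three clicks clockwise, or 1.047 rad. I'll centre over the axis at (544,-69) and pre-turn the tool counter-clockwise by 1.05.

{"method": "drive_tool", "body": {"targets": "-0.08 0.003 0 0 0 0 0; -0.083 0.003 0 0 0 0 0; 0 0 0 0 0 -0.3 0; 0 0 0 0 0 -0.3 0; 0 0 0 0 0 -0.3 0; 0 0 0 0 0 -0.3 0; 0 0 0 0 0 -0.3 0; 0 0 0 0 0 -0.3 0"}}

```text
clock: 2.55
tool_pos: [542.3, -73.8, 302.8]
tool_rot: [-0.0, 0.809, 0.588, -0.0]
force: [-0.7, -0.4, -0.6]
grip_width: 1.0
gripper_force: 0.0
```

{"method": "drive_tool", "body": {"targets": "0 0 0 0 0 -0.3 0; 0 0 0 0 0 0 0; 0 0 0 0 0 0 0; 0 0 0 0 0 0 0; 0 0 0 0 0 0 0; 0 0 0 0 0 0 0; 0 0 0 0 0 0 0; 0 0 0 0 0 0 0"}}

```text
clock: 3.35
tool_pos: [542.8, -73.4, 303.3]
tool_rot: [0.0, 0.765, 0.644, -0.0]
force: [-0.2, -0.4, 0.5]
grip_width: 0.997
gripper_force: 0.0
```

Run:
```python
from h import *
s=env.get_state();im=env.read_camera("wrist")[:,:,::-1]
cv2.imwrite("pics/w2.png",im)
q=s["tool_rot"];M=R.from_quat([q[1],q[2],q[3],q[0]]).as_matrix()
print(s["clock"],s["tool_pos"],s["qpos"].round(2),s["force"]);print(M.round(3)); 
d=M.T@(np.array([544,-69,189])-s["tool_pos"]);print("move",d,d/500); print(proj("wrist",(544,-69,227),s))
# cap = bright blob near prediction
```

```text
3.35 [542.80380122 -73.40567129 303.31587552] [ 0.45  0.2  -0.46  1.7   0.09  1.26 -0.2 ] [-0.16416071 -0.367995    0.51904828]
[[ 0.169  0.986  0.   ]
 [ 0.986 -0.169 -0.   ]
 [-0.     0.    -1.   ]]
move [  4.55771118   0.42408013 114.31538676] [0.00911542 0.00084816 0.22863077]
[315.71816205 259.64473191]
```

View pics/w2.png

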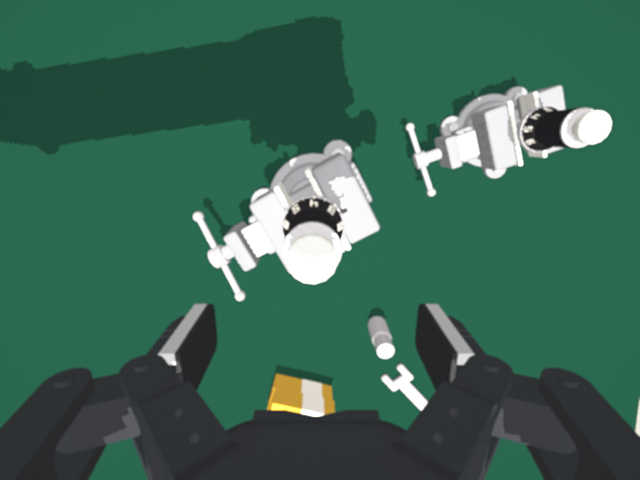

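The cap shows at (313,260) against a prediction of (316,260), so the axis agrees to within about 1.5 mm. I'll descend and grip.

{"method": "drive_tool", "body": {"targets": "0.009 -0.001 0 0 0 0 0; 0 0 0.06 0 0 0 0; 0 0 0.07 0 0 0 0; 0 0 0.06 0 0 0 0; 0 0 0.038 0 0 0 0; 0 0 0 0 0 0 0; 0 0 0 0 0 0 0; 0 0 0 0 0 0 0"}}

```text
clock: 4.2
tool_pos: [544.3, -68.8, 190.9]
tool_rot: [0.001, 0.765, 0.645, 0.001]
force: [0.9, -0.7, 0.2]
grip_width: 1.004
gripper_force: 0.0
```

{"method": "drive_tool", "body": {"targets": "0 0 0 0 0 0 1; 0 0 0 0 0 0 1; 0 0 0 0 0 0 1; 0 0 0 0 0 0 1; 0 0 0 0 0 0 1; 0 0 0 0 0 0 1; 0 0 0 0 0 0 1; 0 0 0 0 0 0 1", "grip_force": 40}}

```text
clock: 5.0
tool_pos: [541.3, -68.6, 189.9]
tool_rot: [-0.001, 0.765, 0.645, -0.002]
force: [-5.6, 0.8, 5.9]
grip_width: 0.462
gripper_force: 40.2
```

{"method": "drive_tool", "body": {"targets": "0 -0.006 0 0 0 0 1; 0 0 0 0 0 0.2 1; 0 0 0 0 0 0.2 1; 0 0 0 0 0 0.2 1; 0 0 0 0 0 0.2 1; 0 0 0 0 0 0.2 1; 0 0 0 0 0 0.2 1; 0 0 0 0 0 0.2 1"}}

```text
clock: 5.8
tool_pos: [541.7, -69.0, 190.0]
tool_rot: [0.001, 0.94, 0.341, 0.002]
force: [3.1, -1.4, 1.1]
grip_width: 0.458
gripper_force: 40.6
```

{"method": "drive_tool", "body": {"targets": "0 0 0 0 0 0.2 1; 0 0 0 0 0 0.2 1; 0 0 0 0 0 0.2 1; 0 0 0 0 0 0.1 1; 0 0 0 0 0 0 1; 0 0 0 0 0 0 1; 0 0 0 0 0 0 1; 0 0 0 0 0 0 1"}}

```text
clock: 6.6
tool_pos: [541.9, -69.4, 190.0]
tool_rot: [0.001, 0.985, 0.175, 0.002]
force: [3.9, -2.9, -0.9]
grip_width: 0.457
gripper_force: 40.6
```

Run:
```python
from h import *
s=env.get_state()
q=s["tool_rot"];M=R.from_quat([q[1],q[2],q[3],q[0]]).as_matrix()
print(s["clock"],s["tool_pos"],s["qpos"].round(2),s["force"],s["moment"],s["grip_width"]);print("turned",np.arctan2(.986,.169)-np.arctan2(M[1,0],M[0,0]))
a=env.read_camera("scene")[185:275,250:350,::-1]
cv2.imwrite("pics/s2.png",cv2.resize(a,None,fx=6,fy=6,interpolation=cv2.INTER_CUBIC))
```

```text
6.6 [541.86242761 -69.35586329 189.97981767] [ 0.29  0.28 -0.28  1.86  0.09  1.01 -1.25] [ 3.90645507 -2.90393502 -0.9225065 ] [-0.45519736 -0.83611086  0.0297508 ] 0.4570240032144794
turned 1.0494141592181823
```

View pics/s2.png

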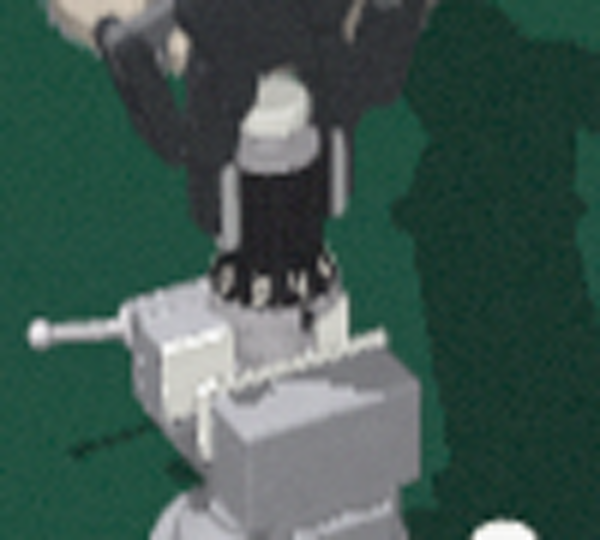

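The 4 at (298,285) now stands over the index at (306,315), and the tool turned 1.049 rad. I'll release and rise, then check.

{"method": "drive_tool", "body": {"targets": "0 0 0 0 0 0 0; 0 0 0 0 0 0 0; 0 0 0 0 0 0 0; 0 0 0 0 0 0 0; 0 0 0 0 0 0 0; 0 0 -0.08 0 0 0 0; 0 0 -0.08 0 0 0 0; 0 0 -0.08 0 0 0 0"}}

```text
clock: 7.45
tool_pos: [539.7, -68.3, 310.5]
tool_rot: [-0.0, 0.985, 0.175, -0.0]
force: [1.0, 0.6, -0.2]
grip_width: 0.999
gripper_force: 0.0
```

{"method": "drive_tool", "body": {"targets": "0 0 0 0 0 0 1; 0 0 0 0 0 0 1; 0 0 0 0 0 0 1; 0 0 0 0 0 0 1; 0 0 0 0 0 0 1; 0 0 0 0 0 0 1; 0 0 0 0 0 0 1; 0 0 0 0 0 0 1"}}

```text
clock: 8.25
tool_pos: [540.1, -68.4, 309.1]
tool_rot: [-0.0, 0.985, 0.175, -0.0]
force: [-0.3, -0.9, -0.6]
grip_width: 0.002
gripper_force: 0.0
```

Run:
```python
from h import *
s=env.get_state();im=env.read_camera("wrist")[:,:,::-1]
p=proj("wrist",(542,-69,227),s);print(s["clock"],s["tool_pos"],s["force"],s["grip_width"],p)
u,v=p.astype(int);c=im[v-110:v+50,u-80:u+80]
cv2.imwrite("pics/w3.png",cv2.resize(cv2.rotate(c,cv2.ROTATE_180),(576,576),interpolation=cv2.INTER_CUBIC))
```

```text
8.25 [540.06415137 -68.40333008 309.10759435] [-0.26668545 -0.87520258 -0.64130892] 0.0016645086765211053 [318.13951308 260.83624402]
```

View pics/w3.png

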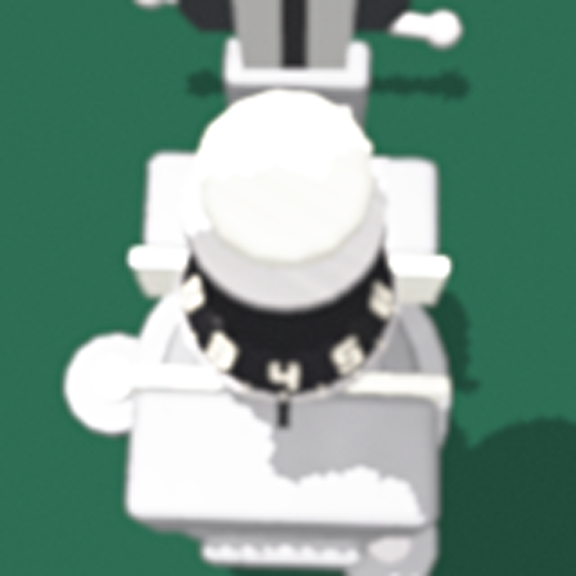

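The 4 at (284,377) stands exactly over the index at (284,412), and the fingers are shut. Next comes the push on the cap.

{"method": "drive_tool", "body": {"targets": "0.004 0.001 0.03 0 0 0 1; 0 0 0.05 0 0 0 1; 0 0 0.03 0 0 0 1; 0 0 0.008 0 0 0 1; 0 0 0.008 0 0 0 1; 0 0 0.004 0 0 0 1; 0 0 0 0 0 0 1; 0 0 0 0 0 0 1"}}

```text
clock: 9.1
tool_pos: [542.7, -68.2, 245.0]
tool_rot: [0.0, 0.985, 0.175, 0.001]
force: [-0.9, 0.3, 3.8]
grip_width: -0.002
gripper_force: 1.6
```

{"method": "drive_tool", "body": {"targets": "0 0 0.004 0 0 0 1; 0 0 0.004 0 0 0 1; 0 0 0.004 0 0 0 1; 0 0 0.004 0 0 0 1; 0 0 0.002 0 0 0 1; 0 0 0 0 0 0 1; 0 0 0 0 0 0 1; 0 0 0 0 0 0 1"}}

```text
clock: 9.9
tool_pos: [543.2, -68.2, 240.7]
tool_rot: [0.001, 0.985, 0.174, 0.002]
force: [-8.9, 1.2, 27.7]
grip_width: 0.005
gripper_force: 13.9
```

The force rose to 28 N at tip height 219 mm, so the cap is home. I'll retreat and check.

{"method": "drive_tool", "body": {"targets": "0 0 -0.02 0 0 0 1; 0 0 -0.06 0 0 0 1; 0 0 -0.07 0 0 0 1; 0 0 0 0 0 0 1; 0 0 0 0 0 0 1; 0 0 0 0 0 0 1; 0 0 0 0 0 0 1; 0 0 0 0 0 0 1"}}

```text
clock: 10.7
tool_pos: [541.7, -68.2, 309.1]
tool_rot: [-0.0, 0.985, 0.175, -0.001]
force: [0.0, 0.1, -0.9]
grip_width: 0.003
gripper_force: 0.0
```

Run:
```python
from h import *
s=env.get_state();im=env.read_camera("wrist")[:,:,::-1]
p=proj("wrist",(542,-69,219),s);print(s["clock"],s["tool_pos"],s["force"],p)
u,v=p.astype(int);c=im[v-110:v+50,u-80:u+80]
cv2.imwrite("pics/w4.png",cv2.resize(cv2.rotate(c,cv2.ROTATE_180),(576,576),interpolation=cv2.INTER_CUBIC))
```

```text
10.7 [541.68711799 -68.20612392 309.08263171] [ 0.02547146  0.05337878 -0.93675058] [317.60138749 258.72253252]
```

View pics/w4.png

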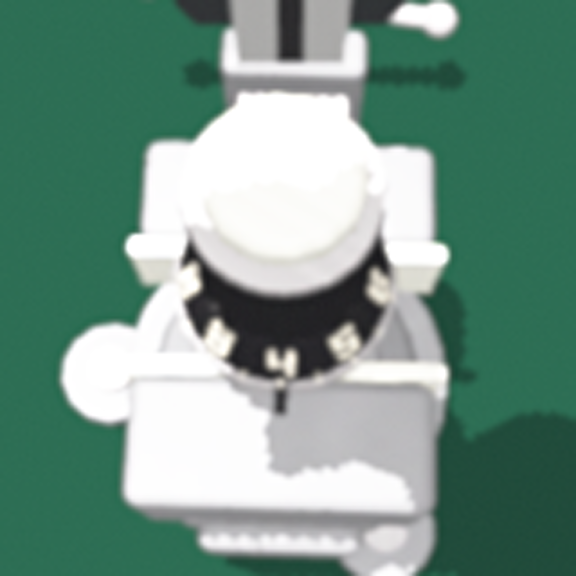

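The 4 at (281,363) is still over the index at (280,400), and the cap now sits lower on the sleeve. I'm handing the job in.

```bash
python3 -c "
from rig import env
print(env.close_job())"
```

```text
the job is handed in; nothing more can be done
None
```

I turned the driver's sleeve three clicks, from 2.5 to the 4, pushed the lock cap home, released and backed clear of the driver, and handed the job in at about 11 s; the cartons, socket and spanner were not touched, and the hand-in gave no verdict.

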